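Turn the displacement sensor end for end in its bench jig

ROBOT

A 7-joint arm with a two-finger parallel gripper is mounted at the origin on the work surface. World frame = base frame: x ahead of the robot, y to its left, z up, the work surface at z = 0. Lengths are in m, angles in rad, forces in N, time in s.
With the tool pointing down it reaches from about 0.35 to 0.9 m from the base axis. Payload 8.1 kg.
Tool frame: the origin (TCP) lies midway between the tips of the shut fingers; the grasp point (between the pads) lies 19 mm behind it; z points along the fingers, x is the direction in which the jaws open and shut, and the axes are right-handed (so a half turn about z gives the same grasp; the last joint's range is limited). The gripper opens to 92 mm and grips with 3 to 60 N. Pads are 19 mm wide; open, the fingers measure 130 mm over their backs; the gripper's body (75 mm by 190 mm) begins 47 mm behind the grasp point.
Start: joints at [1.238, 0.434, 0.025, 1.573, -0.012, 1.134, -0.075], TCP at [0.142, -0.609, 0.227] pointing down, gripper open.
Joint ranges: [-2.62, 2.62], [-0.44, 2.09], [-1.27, 1.32], [0.08, 2.57], [-1.32, 4.46], [0.12, 2], [-2.74, 2.74]. Speed limits (rad/s): [2.22, 2.22, 3.01, 3.01, 3.14, 3.14, 3.14].

INTERFACE

Orientations are given as a unit quaternion [w, x, y, z].
In Python, from workcell import r gives the robot as it stands. The module is installed in compiled form; this text tells all that it offers.
- The arm moves only by the shell command python3 -m creep 'ROWS' [OPENING] [FORCE]. ROWS is JSON, a list of rows, each a list of 4 numbers: the shift along the tool's x, y, z in mm, then the turn about the tool's z in rad. A call has 1 to 8 rows; each row is the pose to reach, as a shift and turn from the pose measured when the call began, along the tool's axes at that moment; what a row does not reach only later rows make up. A row lasts 1/10 s, in which the tool goes at most 50 mm and 8.59 degrees, less where a joint would pass 70% of its speed; a pose out of reach is approached as far as the arm can. A call with a gripper value outside its range is refused whole. OPENING is the closure, from 0 (fully open) to 1 (shut), set as the call begins (- or left out, the last holds). The fingers move at their own pace and stop on an object; FORCE is the grip in N (left out, the last holds). Time passes only in rows, so rows that repeat a pose let the fingers close. It gives the time, the measured TCP pose, the force and the opening at its end, in the units of the state.
- r.sense(): the state, without advancing time (a new reading comes with each control period).
- r.get_image(name): name is "scene" or "side" or "wrist"; returns (picture, depth): 420x560x3 uint8, red, green, blue; 420x560 float32, m along the optical axis (not along the pixel's ray), 0 where there is no reading.
- r.get_calibration(name): a dict with "vfov" (degrees; the focal length in pixels is half the picture's height over the tangent of half this angle, whatever the lens; pixels are square), "cx", "cy" (the principal point, pixels), "R" (3x3) and "t" (3): a world point X has camera coordinates R X + t; the wrist camera has in their place "mount" (4x4, takes a point from camera to tool coordinates, whose origin is the TCP and whose axes are the tool frame's). Camera axes: x right, y down, z forward; pixel columns grow to the right and rows downward; lengths in m; the calibration is good to about 2 mm. A picture is of the moment at which its call begins: read the wrist's pose just before it. get_calibration takes no time and is no camera call.
- r.sign_off(): hands the job in, once; it reports no verdict.
Trained networks look in the newest picture that a camera, given by its name, has taken for a name from the list of things; names that differ only in an ending like _2 or _b are one class to them, and where a whole thing is asked for, a point or a joint stands for the part that bears it (a point fixed in the world has none). Each returns a list of dicts, best first, with "score" (0 to 1); they miss things now and then, are a little off and sometimes report something else, mostly with a low value. They report only what shows in the picture. A call takes as long as a camera call.
- r.search_frame(thing, camera): "position" ([x, y, z] in m, in the coordinates of the camera as it stood for that picture, good to about 4 mm: the middle of the surface that is visible of it).
- r.regions_of(thing, camera): "pixels" (420x560 bool, what is visible of it).
- r.spot_point(thing, camera): "position" ([x, y, z] in m, in the coordinates of the camera as it stood for that picture, good to about 4 mm: a listed point, or the origin of a listed thing).
The state is a dict: "clock": time; "qpos": joint angles; "qvel": joint speeds; "tau": joint torques, N m; "eef_pos": TCP position; "eef_rot": TCP orientation; "ft_force": force on the tool from outside, world axes, zero at the start; "moment": the same for the moment, N m; "finger_gap": opening from 0.0 (shut) to 1.0 (fully open).
Only numpy, scipy, OpenCV 4.12 (cv2) and the standard library are available. Lean on these libraries where they do the work, as an engineer would, in place of code of your own. Each camera call takes 0.05 s, during which the arm holds its last target.

TASK

Turn the long tubular sensor end for end in its jig, so that its thick black head lies over the other end of the jig, and leave it fully home in both saddles with its locating key dropped into the movable notch of that side, which is not exactly where you expect it: feel for it with light pressure, never forcing. Do not strike the two upright posts beside the jig, and leave the padlock, multimeter and screwdriver alone.

Things in the scene. Friction and masses are not known exactly. Their poses are not given: they have to be found in the camera images.
- sensor: Loose straight bar, 0.22 to 0.37 kg, lying level. Origin on its axis in the middle of the plain steel tube (22 mm diameter, x -90 to +90 mm); x points along the axis to the head, z up. Thin end: rod of 10 mm diameter to x -125 mm. Centre of mass near x +22 mm, a good place to grip the tube from above.
- head (a point): Middle of the outer face of the sensor's black head, 128 mm along x from its origin. The head is 30 mm in diameter, x +90 to +128 mm; a brass stub of 14 mm diameter goes on to +140 mm.
- key (a point): Middle of the underside of the sensor's key, a steel block under the tube: 12 mm long along the sensor's x, 8 mm wide, centred at sensor x +30 mm, bottom 24 mm below the axis.
- jig: Fixed aluminium jig, base plate 320 x 70 x 10 mm. Origin at the centre of its underside on the table, x along its length, z up. V saddles at x +70 and -70 mm, 16 mm thick, 44 mm wide, tops 62 mm high, carry the tube. A 12 mm wide steel rail runs under the tube between them. At the start the head is at the +x end and the key stands in a 15 mm notch at x +30 mm.
- seat_mid (a point): Jig x 0, y 0, 62 mm above the table: the axis of a seated sensor passes here, along the jig's x. When the reversed sensor is home its origin lies up to 11.5 mm from here along x, as the keeper dictates.
- rail_top (a point): Jig x -30 mm, on the rail's flat top, 45 mm above the table (17 mm below the seated axis). Here is the other notch, 15 mm long in x, in a clamped keeper whose centre lies up to 10 mm either side of this point along x; its place is not given: feel for it. With the key on the rail beside it, that end stands 7 mm too high. All of it is hard steel.
- probe_post: Fixed upright post, 120 mm tall: round dark foot of 44 mm diameter, 16 mm rod, black 26 mm square block at the top (to 121 mm above the table). Origin at the centre of its foot on the table. It stands beside the jig inside the sensor's turning circle; which side varies.
- terminal_post: Fixed upright post on the other side of the jig, 115 mm tall: aluminium 44 mm square foot, 18 mm square column, brass 22 mm terminal on top. Origin at the centre of its foot on the table. Also inside the sensor's turning circle.
- padlock: Bystander: small steel padlock lying flat, 60 x 40 x 14 mm, origin under the middle of its case.
- multimeter: Bystander: grey handheld multimeter lying flat, 170 x 85 x 44 mm, origin under its middle, x along its length.
- screwdriver: Bystander: screwdriver lying on the table, about 200 mm long along its x, origin under its middle.

How it is judged:
By the outcome, as a careful person would: the job done as asked, in the order asked, and still so for the second after the job is handed in, with the robot touching nothing.
It also fails if it takes over 54 s, if anything falls off the work surface, if the arm or the gripper's body presses on something with over 40 N, if the wrist force passes 120 N, or if a joint passes its speed limit or range.

## Working session

There is one attempt and no reset: what is moved stays moved. The work goes in short steps, Python scripts to look and compute and a shell command to move; the robot and the scene stay as the last step left them, time stands still between calls to the robot, and variables do not carry over. Pictures are saved under pics/ and viewed, and the job is handed in when it is done.

```bash
mkdir -p pics; cat > h.py <<'E'
import numpy as np, cv2
from workcell import r
from scipy.spatial.transform import Rotation as R
def T():
    s=r.sense(); q=s['eef_rot']; M=np.eye(4); M[:3,:3]=R.from_quat([q[1],q[2],q[3],q[0]]).as_matrix(); M[:3,3]=s['eef_pos']; return M
def w(cam,p,M=None):
    c=r.get_calibration(cam); p=np.array(p)
    if 'mount' in c:
        return ((T() if M is None else M)@np.array(c['mount'])@np.append(p,1))[:3]
    return np.array(c['R']).T@(p-np.array(c['t']))
def shot(cam,name):
    M=T(); im,d=r.get_image(cam); cv2.imwrite('pics/%s.png'%name,im[:,:,::-1]); return im,d,M
def cloud(cam,d,M=None):
    c=r.get_calibration(cam); f=210/np.tan(np.radians(c['vfov']/2))
    v,u=np.mgrid[:420,:560]; P=np.stack([(u-c['cx'])/f*d,(v-c['cy'])/f*d,d],-1)
    if 'mount' in c:
        A=M@np.array(c['mount']); return P@A[:3,:3].T+A[:3,3]
    return (P-np.array(c['t']))@np.array(c['R'])
E
python3 - <<'E'
from h import *
s=r.sense(); print({k:np.round(v,3) for k,v in s.items()})
for c in ['scene','side','wrist']:
    im,d,M=shot(c,c+'0')
    for t in ['jig','sensor','probe_post','terminal_post','seat_mid','rail_top','head','key']:
        try:
            o=r.spot_point(t,c)[:2]; print(c,t,[(round(x['score'],2),np.round(w(c,x['position'],M),3)) for x in o])
        except Exception as e: print(c,t,e)
print(r.sense()['clock'])
E
```

```text
{'clock': np.float64(0.0), 'qpos': array([ 1.238,  0.435,  0.025,  1.574, -0.012,  1.134, -0.075]), 'qvel': array([ 0.001,  0.   , -0.001,  0.002,  0.001, -0.002, -0.001]), 'tau': array([-1.0000e-03, -6.6785e+01,  9.8500e-01, -3.1446e+01, -6.1000e-02,
        4.3000e-02,  0.0000e+00]), 'eef_pos': array([ 0.142, -0.608,  0.226]), 'eef_rot': array([-0.   ,  0.783, -0.621, -0.001]), 'ft_force': array([ 0.358, -0.901, -0.311]), 'moment': array([ 0.006,  0.002, -0.019]), 'finger_gap': np.float64(1.0)}
scene jig [(0.97, array([ 0.541,  0.013, -0.001]))]
scene sensor [(0.84, array([0.541, 0.013, 0.063]))]
scene probe_post [(0.86, array([0.437, 0.037, 0.002]))]
scene terminal_post [(0.95, array([ 0.649, -0.032,  0.007]))]
scene seat_mid [(0.92, array([0.54 , 0.012, 0.06 ]))]
scene rail_top [(0.8, array([ 0.556, -0.011,  0.044]))]
scene head [(0.86, array([0.503, 0.133, 0.06 ])), (0.48, array([0.54 , 0.012, 0.001]))]
scene key [(0.74, array([0.536, 0.038, 0.04 ]))]
side jig [(0.93, array([0.538, 0.015, 0.004]))]
side sensor [(0.66, array([0.542, 0.015, 0.064]))]
side probe_post [(0.91, array([0.434, 0.038, 0.003]))]
side terminal_post [(0.97, array([ 0.65 , -0.026,  0.   ]))]
side seat_mid [(0.64, array([0.544, 0.017, 0.058]))]
side rail_top [(0.62, array([ 0.553, -0.013,  0.046]))]
side head [(0.68, array([0.504, 0.137, 0.06 ]))]
side key [(0.8, array([0.532, 0.041, 0.039])), (0.61, array([0.433, 0.037, 0.002]))]
wrist jig []
wrist sensor []
wrist probe_post []
wrist terminal_post []
wrist seat_mid []
wrist rail_top []
wrist head []
wrist key []
1.35
```

View pics/scene0.png

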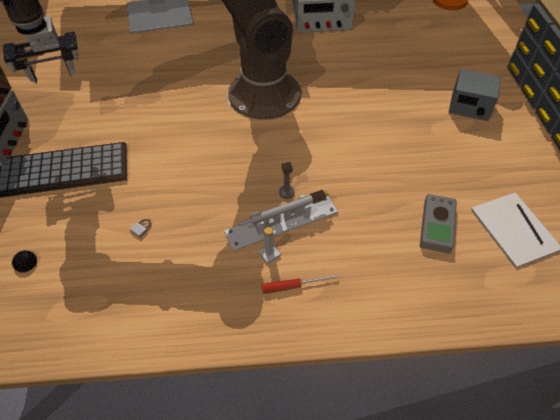

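View pics/side0.png

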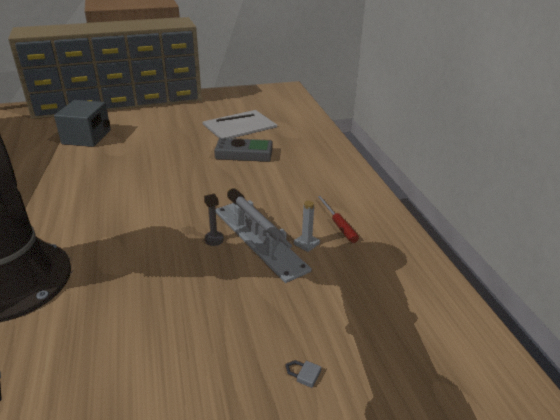

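```bash
cat >> h.py <<'E'
def go(p,jaw=None):
    "tool-axis shift mm and turn rad to world TCP p, jaw azimuth deg"
    M=T(); s=M[:3,:3].T@(np.array(p)-M[:3,3])*1000
    a=np.degrees(np.arctan2(M[1,0],M[0,0])); t=0 if jaw is None else -np.radians((jaw-a+180)%360-180)
    print('shift',np.round(s,1),'turn',round(t,4),'n',np.ceil(np.linalg.norm(s)/50),abs(t)/np.radians(8.59),'jaw now',round(a,2)); return s,t
E
python3 - <<'E'
from h import *
np.set_printoptions(suppress=True,precision=4)
c=r.get_calibration('wrist');print(c)
go([0.50,0.0,0.32],-163)
for c in ['scene','side']:
    im,d,M=shot(c,c+'1'); P=cloud(c,d)
    for t in ['sensor','jig','probe_post','terminal_post']:
        m=r.regions_of(t,c)[0]['pixels']&(d>0); Q=P[m]
        if t in('sensor','jig'):
            Q=Q[Q[:,2]>0.045] if t=='sensor' else Q[Q[:,2]<.02]
            xy=Q[:,:2]; u,s,v=np.linalg.svd(xy-np.median(xy,0),full_matrices=False); 
            print(c,t,len(Q),np.median(Q,0),np.degrees(np.arctan2(*v[0][::-1])))
        else: 
            q=Q[Q[:,2]>0.1]; print(c,t,len(q),Q.max(0),q.mean(0))
E
```

```text
{'vfov': 63.40300114691512, 'cx': 273.1814947824818, 'cy': 212.97564940757204, 'mount': array([[ 1.    , -0.0007, -0.0007, -0.    ],
       [ 0.0008,  0.97  ,  0.2431, -0.0665],
       [ 0.0006, -0.2431,  0.97  , -0.1569],
       [ 0.    ,  0.    ,  0.    ,  1.    ]])}
shift [-511.2 -486.8  -93.3] turn 1.5038 n 15.0 10.030379768343757 jaw now -76.84
scene sensor 722 [0.5409 0.0334 0.0695] -71.27875702181952
scene jig 1550 [0.561  0.0075 0.0099] 106.98343768639383
scene probe_post 106 [0.4632 0.059  0.1277] [0.4445 0.0337 0.1174]
scene terminal_post 65 [ 0.6792 -0.0053  0.1194] [ 0.6515 -0.0308  0.112 ]Traceback (most recent call last):
  File "<stdin>", line 8, in <module>
IndexError: list index out of range
```

```bash
python3 -m creep '[[-511,-487,-93,1.5],[-511,-487,-93,1.5],[-511,-487,-93,1.5],[-511,-487,-93,1.5],[-511,-487,-93,1.5],[-511,-487,-93,1.5],[-511,-487,-93,1.5],[-511,-487,-93,1.5]]'; python3 -c "
from h import *
go([0.5,0,.32],-163);print(r.sense()['qpos'])"
```

```text
clock: 2.5
eef_pos: [0.3277, -0.2959, 0.275]
eef_rot: [0.0, -0.344, 0.939, -0.0]
ft_force: [1.3, -1.3, 0.4]
finger_gap: 1.001
shift [-322.8  114.4  -44.9] turn 0.406 n 7.0 2.7080691043103675 jaw now -139.74
[ 6.22887154e-01  9.19817367e-02 -1.01509702e-02  1.91812642e+00
  8.20683394e-04  1.13064637e+00 -1.82645274e+00]
```

```bash
python3 -m creep '[[-323,114,-45,0.2],[-323,114,-45,0.3],[-323,114,-45,0.4],[-323,114,-45,0.41],[-323,114,-45,0.41],[-323,114,-45,0.41],[-323,114,-45,0.41],[-323,114,-45,0.41]]'; python3 - <<'E'
from h import *
np.set_printoptions(suppress=True,precision=4)
s=r.sense(); print(s['qpos'],s['clock']); M=T(); print(M)
go([0.5,0,.32],-163)
im,d,M=shot('wrist','w1')
for t in ['jig','sensor','probe_post','terminal_post','seat_mid','rail_top','head','key']:
    o=r.spot_point(t,'wrist')[:2]; print(t,[(round(x['score'],2),np.round(w('wrist',x['position'],M),3)) for x in o])
E
```

```text
clock: 3.3
eef_pos: [0.4579, -0.0801, 0.3043]
eef_rot: [-0.004, -0.146, 0.989, 0.001]
ft_force: [0.3, 0.3, -0.9]
finger_gap: 1.003
[-0.2536  0.1044  0.3495  1.8378 -0.0386  1.2142 -2.7415] 3.3
[[-0.9576 -0.288  -0.0082  0.4579]
 [-0.288   0.9576  0.0013 -0.0801]
 [ 0.0075  0.0036 -1.      0.3043]
 [ 0.      0.      0.      1.    ]]
shift [-63.2  64.6 -16. ] turn -0.0046 n 2.0 0.030491326477091355 jaw now -163.26
jig [(0.73, array([0.545, 0.019, 0.001])), (0.29, array([0.543, 0.012, 0.062]))]
sensor [(0.79, array([0.55 , 0.011, 0.065]))]
probe_post [(0.7, array([0.441, 0.037, 0.002]))]
terminal_post [(0.63, array([ 0.655, -0.03 , -0.001]))]
seat_mid [(0.93, array([0.546, 0.014, 0.061]))]
rail_top [(0.87, array([ 0.555, -0.011,  0.043]))]
head [(0.8, array([0.5  , 0.134, 0.061])), (0.43, array([ 0.555, -0.014,  0.044]))]
key [(0.59, array([0.532, 0.043, 0.038]))]
```

View pics/w1.png

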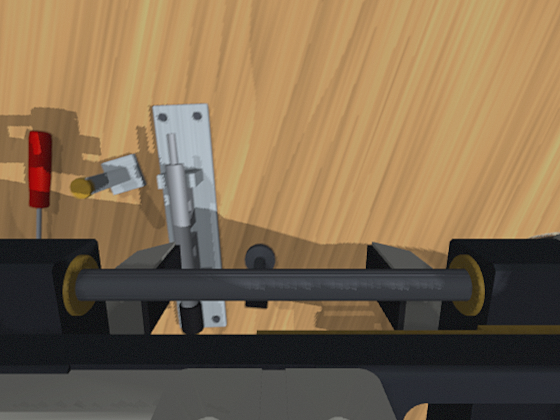

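```bash
python3 - <<'E'
from h import *
go([0.545,0.010,.20],-162.5)
E
```

```text
shift [-111.1   62.7  103.6] turn -0.0162 n 4.0 0.10820332165821793 jaw now -163.43
```

```bash
python3 -m creep '[[-111,63,40,-0.016],[-111,63,80,-0.016],[-111,63,104,-0.016],[-111,63,104,-0.016],[-111,63,104,-0.016],[-111,63,104,-0.016]]'; cat > look.py <<'E'
from h import *
import sys
np.set_printoptions(suppress=True,precision=4)
n=sys.argv[1]
s=r.sense(); print(s['qpos'],s['clock'])
im,d,M=shot('wrist',n); print(M)
P=cloud('wrist',d,M)
o=r.regions_of('sensor','wrist')
if o:
    m=o[0]['pixels']&(d>0); Q=P[m]; Q=Q[(Q[:,2]>.05)]
    z=np.percentile(Q[:,2],[50,95]); 
    c=np.median(Q[:,:2],0); u,ss,v=np.linalg.svd(Q[:,:2]-c,full_matrices=False); a=v[0]*np.sign(v[0][1]); 
    print('sensor',len(Q),c,'z',z,np.degrees(np.arctan2(a[1],a[0])))
    np.save('pts.npy',Q)
for t in ['jig','sensor','probe_post','terminal_post','seat_mid','rail_top','head','key']:
    o=r.spot_point(t,'wrist')[:2]; print(t,[(round(x['score'],2),np.round(w('wrist',x['position'],M),4)) for x in o])
E
python3 look.py w2
```

```text
clock: 4.35
eef_pos: [0.5444, 0.009, 0.1989]
eef_rot: [-0.005, -0.151, 0.988, 0.001]
ft_force: [0.4, -0.9, 0.4]
finger_gap: 1.0
[-0.5215  0.36    0.5463  1.8319 -0.2175  1.0197 -2.7248] 4.35
[[-0.9542 -0.2991 -0.0103  0.5444]
 [-0.2991  0.9542  0.0008  0.009 ]
 [ 0.0096  0.0039 -0.9999  0.1989]
 [ 0.      0.      0.      1.    ]]
sensor 5634 [ 0.5516 -0.0043] z [0.0699 0.0745] 109.09957357093394
jig [(0.58, array([0.5449, 0.0154, 0.0029]))]
sensor [(0.87, array([0.549 , 0.0092, 0.0653]))]
probe_post [(0.56, array([ 0.4397,  0.0387, -0.0024]))]
terminal_post [(0.62, array([ 0.6523, -0.0284,  0.0016]))]
seat_mid [(0.55, array([0.5425, 0.0139, 0.0594]))]
rail_top [(0.63, array([ 0.5547, -0.0102,  0.0429]))]
head [(0.85, array([0.5029, 0.1372, 0.0637]))]
key [(0.83, array([0.5305, 0.0455, 0.0366])), (0.24, array([ 0.7474,  0.0484, -0.0007]))]
```

View pics/w2.png

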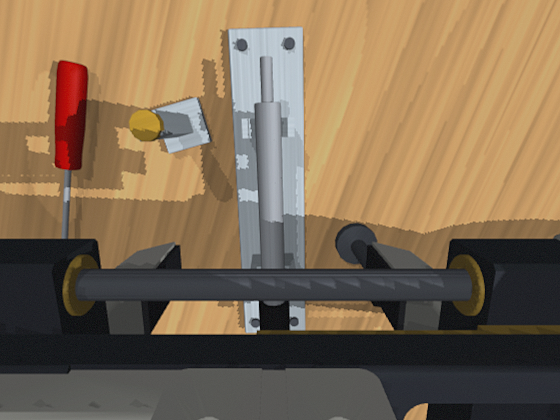

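```bash
python3 - <<'E'
from h import *
np.set_printoptions(suppress=True,precision=4)
Q=np.load('pts.npy')
a=np.radians(107.5); ex=np.array([np.cos(a),np.sin(a)]); ey=np.array([-ex[1],ex[0]])
o=np.array([.543,.0145])
x=(Q[:,:2]-o)@ex; y=(Q[:,:2]-o)@ey
for lo in np.arange(-.13,.14,.01):
    k=(x>lo)&(x<lo+.01)
    if k.sum()>20: print(round(lo+.005,3),k.sum(),np.percentile(y[k],[3,50,97])*1e3,'mid',(np.percentile(y[k],3)+np.percentile(y[k],97))*500,np.percentile(Q[k,2],95))
E
```

```text
-0.125 87 [-10.273   -5.4243  -0.6633] mid -5.468182415375667 0.0664128453027459
-0.115 172 [-10.2229  -5.4627  -0.6957] mid -5.459336342323902 0.0664275663698069
-0.105 155 [-9.6482 -4.7857 -0.7323] mid -5.190259955837743 0.0663016288993639
-0.095 159 [-9.7731 -4.7867  0.4704] mid -4.6513950803024 0.06730110221337658
-0.085 340 [-14.7189  -4.0584   5.7649] mid -4.476958649090963 0.07210350601705962
-0.075 333 [-14.9233  -4.0977   6.7243] mid -4.09951619727417 0.07210541806092334
-0.065 345 [-14.361   -4.1682   6.3884] mid -3.98629747331936 0.07210948162274679
-0.055 308 [-14.2227  -3.4282   6.6882] mid -3.76725750411693 0.07198625118494119
-0.045 303 [-13.6086  -3.4465   6.7159] mid -3.446348297420344 0.07211874927675882
-0.035 319 [-13.3729  -2.6998   7.6702] mid -2.8513222164456535 0.07265478747179267
-0.025 313 [-13.033   -2.7363   7.6756] mid -2.678701884486961 0.27835336011714085
-0.015 288 [-13.2651  -2.7707   7.6609] mid -2.802123375891112 0.07231419359574053
-0.005 277 [-12.4453  -1.9749   7.7331] mid -2.3561261926488157 0.0721215741284734
0.005 272 [-12.636   -2.004    8.7031] mid -1.966484352153769 0.0720704575680025
0.015 262 [-11.8209  -2.0316   8.7286] mid -1.5461489383337959 0.07206015248047322
0.025 248 [-11.9418  -1.2245   8.7288] mid -1.6064942821033 0.07213195965159885
0.035 256 [-11.1939  -1.2306   9.1497] mid -1.0221095261741053 0.07201161972297555
0.045 248 [-11.299   -0.3854   9.8118] mid -0.7435862835629571 0.07216728905023209
0.055 69 [-11.463   -1.2936   9.8431] mid -0.8099666068961545 0.07185507009587598
0.085 159 [-10.7967   1.2967  12.0813] mid 0.642309235341058 0.07447936101426084
0.095 314 [-13.3523   0.3635  14.6826] mid 0.6651432474429324 0.07604712973592158
0.105 289 [-12.8602   0.3629  14.1491] mid 0.6444716091300361 0.0759788435783064
0.115 118 [-13.0462   1.7305  14.884 ] mid 0.9188874851911019 0.07568184034799862
```

```bash
cat > posts.py <<'E'
from h import *
np.set_printoptions(suppress=True,precision=1)
a=np.radians(109.1); ex=np.array([np.cos(a),np.sin(a)]); ey=np.array([-ex[1],ex[0]]); o=np.array([.545,.0151])
for c in ['scene','side']:
    im,d,M=shot(c,c+'2'); P=cloud(c,d).reshape(-1,3)
    x=(P[:,:2]-o)@ex*1e3; y=(P[:,:2]-o)@ey*1e3; z=P[:,2]*1e3
    for nm,k in [('probe',(x>20)&(x<90)&(y>60)&(y<120)&(z>95)&(z<126)),('term',(x>-110)&(x<-45)&(y<-60)&(y>-120)&(z>95)&(z<121)),('tube',(abs(x)<85)&(abs(y)<25)&(z>66)&(z<80))]:
        if k.sum()>5: print(c,nm,k.sum(),'x',np.percentile(x[k],[2,50,98]),'y',np.percentile(y[k],[2,50,98]),'z',np.percentile(z[k],[2,98]))
E
python3 posts.py
```

```text
scene term 81 x [-87.6 -77.9 -67.6] y [-93.6 -86.3 -74.3] z [ 96.3 118.1]
scene tube 367 x [-81.2  -2.7  81.5] y [-11.   -1.6   9.8] z [66.3 76.8]
side probe 170 x [39.7 48.2 67.5] y [ 83.2  97.5 108.1] z [ 95.6 123.3]
side term 120 x [-84.8 -77.1 -64.5] y [-90.5 -77.4 -69.7] z [ 95.7 117. ]
side tube 386 x [-80.7  -6.2  81.6] y [-4.1  7.5 14. ] z [66.4 74.8]
```

```bash
python3 - <<'E'
from h import *
go([0.5463,0.0113,.152],-160.9)
go([0.5463,0.0113,.052],-160.9)
E
```

```text
shift [-2.   0.3 47.7] turn -0.028 n 1.0 0.18689843773270706 jaw now -162.51
shift [-2.700e+00 -1.000e-01  1.477e+02] turn -0.028 n 3.0 0.18689843773270706 jaw now -162.51
```

```bash
python3 -m creep '[[-2,0,40,-0.028],[-2,0,60,-0.028],[-2,0,60,-0.028]]'; python3 - <<'E'
from h import *
go([0.5463,0.0113,.052],-160.9);print(r.sense()['qpos'])
E
```

```text
clock: 5.25
eef_pos: [0.5443, 0.0112, 0.1373]
eef_rot: [-0.006, -0.166, 0.986, 0.002]
ft_force: [0.1, 0.6, 0.1]
finger_gap: 0.998
shift [-3.  -1.  85.3] turn 0.0002 n 2.0 0.0010372614342485163 jaw now -160.89
[-0.48939038  0.43401407  0.50915884  1.89886775 -0.26858979  0.889265
 -2.65427365]
```

```bash
python3 -m creep '[[-3,-1,25,0],[-3,-1,50,0],[-3,-1,70,0],[-3,-1,75,0],[-3,-1,75,0]]'; python3 - <<'E'
from h import *
go([0.5463,0.0113,.052],-160.9)
im,d,M=shot('wrist','w3')
E
```

```text
clock: 5.75
eef_pos: [0.5468, 0.0113, 0.0628]
eef_rot: [-0.006, -0.166, 0.986, 0.001]
ft_force: [0.2, -0.1, 0.5]
finger_gap: 1.001
shift [ 0.3  0.1 10.8] turn 0.0001 n 1.0 0.0006019223543041057 jaw now -160.89
```

View pics/w3.png

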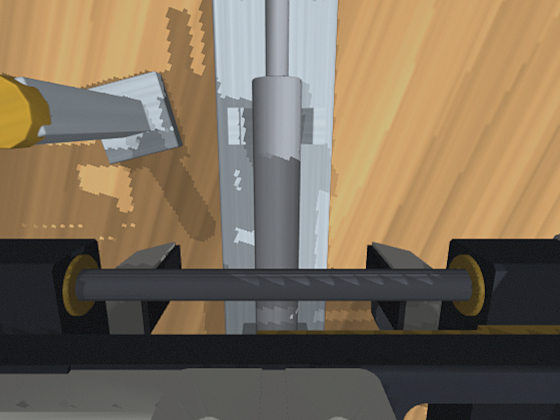

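```bash
python3 -m creep '[[0,0,8,0],[0,0,11,0],[0,0,11,0]]'; python3 -m creep '[[0,0,0,0],[0,0,0,0],[0,0,0,0],[0,0,0,0],[0,0,0,0],[0,0,0,0],[0,0,0,0],[0,0,0,0]]' 1 10; python3 - <<'E'
from h import *
go([0.5463,0.0113,.052],-160.9); s=r.sense();print(s['moment'],s['qpos'])
E
```

```text
clock: 6.1
eef_pos: [0.547, 0.0113, 0.0524]
eef_rot: [-0.006, -0.166, 0.986, 0.001]
ft_force: [-0.3, -0.2, -0.0]
finger_gap: 0.998
clock: 6.9
eef_pos: [0.547, 0.0113, 0.0524]
eef_rot: [-0.006, -0.166, 0.986, 0.002]
ft_force: [-0.0, -0.2, -0.0]
finger_gap: 0.354
shift [0.7 0.2 0.4] turn 0.0 n 1.0 0.00019126298150333118 jaw now -160.9
[ 0.15328624 -0.00884235 -0.01019018] [-0.43176052  0.55524943  0.44216987  1.96191822 -0.3548596   0.71251471
 -2.58135746]
```

```bash
python3 -m creep '[[0,0,0,0],[0,0,0,0],[0,0,0,0],[0,0,0,0],[0,0,0,0]]' 1 55; python3 - <<'E'
from h import *
go([0.5463,0.0113,.052],-160.9); s=r.sense();print(s['moment'],s['ft_force'])
E
```

```text
clock: 7.4
eef_pos: [0.5451, 0.0107, 0.0521]
eef_rot: [-0.007, -0.166, 0.986, 0.002]
ft_force: [-6.2, -1.7, 5.2]
finger_gap: 0.229
shift [-1.3  0.2  0.1] turn -0.0004 n 1.0 0.002733992996915463 jaw now -160.92
[-0.31261606  1.25798319  0.06751774] [-6.1842711  -1.71520761  5.18217562]
```

```bash
python3 -m creep '[[0,0,-5,0],[0,0,-12,0],[0,0,-20,0],[0,0,-30,0],[0,0,-30,0]]'; python3 - <<'E'
from h import *
go([0.545,0.011,.18],-160.9); s=r.sense();print(s['moment'],s['qpos'])
im,d,M=shot('side','s3')
im,d,M=shot('wrist','w4')
E
```

```text
clock: 7.9
eef_pos: [0.5468, 0.0107, 0.0838]
eef_rot: [-0.006, -0.166, 0.986, 0.002]
ft_force: [0.3, 0.5, -2.8]
finger_gap: 0.223
shift [  2.7   1.4 -96.1] turn -0.0004 n 2.0 0.002718112543991667 jaw now -160.92
[ 0.03607796 -0.101494   -0.02272705] [-0.45394261  0.50992381  0.47142122  1.94028557 -0.32347376  0.77833782
 -2.60684594]
```

View pics/s3.png

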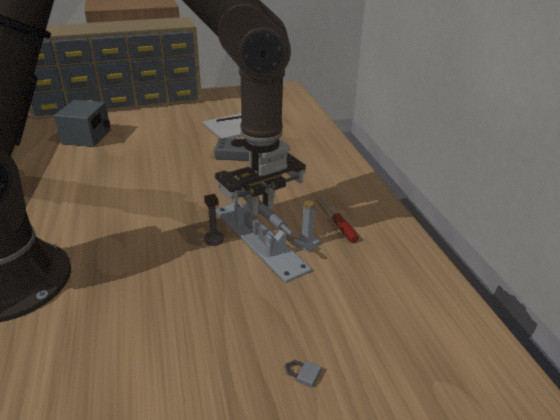

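View pics/w4.png

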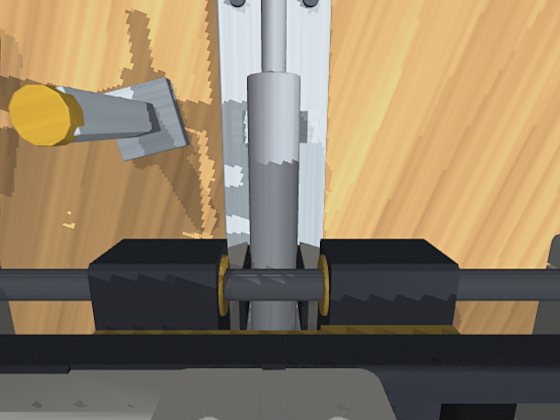

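```bash
python3 -m creep '[[1,0,-48,0],[2,1,-96,0],[2,1,-96,0],[2,1,-96,0]]'; python3 - <<'E'
from h import *
s=r.sense();print(s['moment'],s['qpos'])
go([0.545,0.012,.18],19.1)
E
```

```text
clock: 8.4
eef_pos: [0.5455, 0.0113, 0.1791]
eef_rot: [-0.006, -0.166, 0.986, 0.002]
ft_force: [-0.8, 0.1, -4.0]
finger_gap: 0.228
[ 0.06649516  0.01872303 -0.03756073] [-0.52527232  0.38776995  0.55309138  1.85210339 -0.24340706  0.98160227
 -2.67442064]
shift [ 0.3  0.8 -0.9] turn -3.1414 n 1.0 20.95305190515435 jaw now -160.89
```

```bash
python3 -m creep '[[0,0,0,-0.15],[0,0,0,-0.3],[0,0,0,-0.45],[0,0,0,-0.6],[0,0,0,-0.75],[0,0,0,-0.9],[0,0,0,-1.05],[0,0,0,-1.2]]'; python3 - <<'E'
from h import *
s=r.sense();print(s['moment'],s['qpos'])
go([0.545,0.012,.18],19.1)
E
```

```text
clock: 9.2
eef_pos: [0.5441, 0.0114, 0.1769]
eef_rot: [-0.005, -0.696, 0.718, 0.006]
ft_force: [-0.1, -0.6, -2.4]
finger_gap: 0.224
[-0.00613563 -0.12308189  0.0216781 ] [-0.31423373  0.36411113  0.26228253  1.83790865 -0.11545143  0.97021188
 -1.60353769]
shift [-0.6 -0.8 -3.1] turn -1.9354 n 1.0 12.909325313011776 jaw now -91.79
```

```bash
python3 -m creep '[[0,0,-3,-0.15],[0,0,-3,-0.3],[0,0,-3,-0.45],[0,0,-3,-0.6],[0,0,-3,-0.75],[0,0,-3,-0.9],[0,0,-3,-1.05],[0,0,-3,-1.2]]'; python3 - <<'E'
from h import *
s=r.sense();print(s['moment'],s['qpos'])
go([0.5424,0.0186,.18],19.08)
E
```

```text
clock: 10.0
eef_pos: [0.5428, 0.0116, 0.1777]
eef_rot: [0.001, 0.98, -0.2, -0.01]
ft_force: [0.3, 0.3, -2.2]
finger_gap: 0.224
[ 0.03227566 -0.15696315 -0.00224673] [-0.11463773  0.36218546 -0.00290749  1.81995775 -0.00401129  0.9791453
 -0.51715452]
shift [-3.1 -6.3 -2.3] turn -0.7351 n 1.0 4.903320093075332 jaw now -23.04
```

```bash
python3 -m creep '[[0,0,-2,-0.15],[0,0,-2,-0.3],[0,0,-2,-0.45],[0,0,-2,-0.6],[0,0,-2,-0.735],[0,0,-2,-0.735],[0,0,-2,-0.735],[0,0,-2,-0.735]]'; python3 look.py w5; python3 - <<'E'
from h import *
s=r.sense();print(s['moment'],s['qpos'])
go([0.5463,0.0073,.18],19.08)
E
```

```text
clock: 10.8
eef_pos: [0.5423, 0.0116, 0.1789]
eef_rot: [-0.003, 0.986, 0.164, -0.01]
ft_force: [0.2, -0.2, -2.8]
finger_gap: 0.225
[ 0.0046  0.3693 -0.1606  1.8081  0.0628  0.9904  0.1487] 10.8
[[ 0.946   0.3236 -0.0215  0.5423]
 [ 0.3237 -0.9462  0.0022  0.0116]
 [-0.0196 -0.009  -0.9998  0.1789]
 [ 0.      0.      0.      1.    ]]
sensor 12855 [0.5275 0.0611] z [0.1972 0.2001] 108.85664893577511
jig []
sensor [(0.6, array([0.5471, 0.0042, 0.1886]))]
probe_post [(0.96, array([0.4433, 0.042 , 0.0008]))]
terminal_post []
seat_mid []
rail_top []
head [(0.73, array([0.5466, 0.0027, 0.191 ]))]
key []
[ 0.09600759 -0.14171879  0.01634111] [ 0.00483655  0.36838737 -0.16102841  1.80716815  0.06324758  0.99074595
  0.15138183]
shift [ 1.9  5.2 -0.3] turn -0.0002 n 1.0 0.0014897212160110205 jaw now 19.07
```

View pics/w5.png

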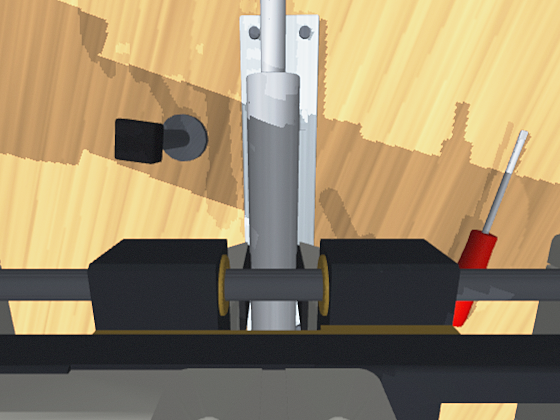

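```bash
cat > fr.py <<'E'
from h import *
np.set_printoptions(suppress=True,precision=1)
p0=np.array([.5451,.0107]); a=np.radians(109.08); ex=np.array([np.cos(a),np.sin(a)]); ey=np.array([-ex[1],ex[0]]); o=p0+.0042*ex
def J(P): return np.stack([(P[...,:2]-o)@ex*1e3,(P[...,:2]-o)@ey*1e3,P[...,2]*1e3],-1)
E
python3 - <<'E'
from fr import *
im,d,M=shot('wrist','w6'); P=cloud('wrist',d,M); q=J(P).reshape(-1,3); q=q[d.ravel()>0]
print('tcp',J(M[:3,3]))
for lo in range(30,165,10):
    k=(q[:,0]>lo)&(q[:,0]<lo+10)
    b=k&(abs(q[:,2]-10)<4)&(abs(q[:,1])<60); t=k&(q[:,2]>170)&(q[:,2]<215)&(abs(q[:,1])<30)
    f=lambda m:(np.percentile(q[m,1],[2,98]),np.percentile(q[m,1],[2,98]).mean(),np.percentile(q[m,2],95)) if m.sum()>20 else None
    print(lo+5,'plate',f(b),'tube',f(t))
k=(q[:,2]>105)&(q[:,2]<130)&(q[:,1]>50); print('probe top',k.sum(),np.percentile(q[k],[1,99],axis=0))
print(r.sense()['ft_force'])
E
```

```text
tcp [ -2.6   1.8 179.8]
35 plate (array([-36.7,  32.3]), np.float64(-2.187889648247893), np.float64(10.020254536058452)) tube (array([-10.2,  10.5]), np.float64(0.1537098614938257), np.float64(200.42780097932248))
45 plate (array([-36.4,  32.1]), np.float64(-2.159918575998649), np.float64(9.897717120417093)) tube (array([-10.1,  10.6]), np.float64(0.26309591960408074), np.float64(200.7259125194249))
55 plate (array([-36.2,  32.9]), np.float64(-1.617022749027477), np.float64(9.839255279723142)) tube (array([-10.2,  10.2]), np.float64(0.025957115140853304), np.float64(200.94092371910253))
65 plate (array([-36.5,  32.6]), np.float64(-1.9329499513665205), np.float64(10.116106635061184)) tube (array([-10.2,  10.6]), np.float64(0.22286862881047398), np.float64(201.23657683590665))
75 plate (array([-36.6,  32.3]), np.float64(-2.1303016846545297), np.float64(9.77320608011648)) tube (array([-9.9, 10.4]), np.float64(0.23786477131845896), np.float64(201.41705316356217))
85 plate (array([-36.2,  32.2]), np.float64(-2.0145274709468914), np.float64(10.00470470698943)) tube (array([-9.7, 10. ]), np
[... 377 characters left out ...]
float64(0.323995749404153), np.float64(196.5176117709356))
115 plate (array([-36.2,  32.1]), np.float64(-2.0201797237531416), np.float64(10.069242020656786)) tube None
125 plate (array([-35.7,  32. ]), np.float64(-1.8440587433718356), np.float64(9.998369479321623)) tube None
135 plate (array([-35.7,  32. ]), np.float64(-1.8957128616863983), np.float64(9.997068841130051)) tube None
145 plate (array([-35.5,  31.8]), np.float64(-1.841826667810171), np.float64(13.437582760926494)) tube None
155 plate (array([-35.2,  31.5]), np.float64(-1.8073747385706067), np.float64(10.075883933650909)) tube None
165 plate None tube None
probe top 1965 [[ 42.3  75.1 106.1]
 [ 68.9 101.7 121.2]]
[-0.1  0.3 -1.5]
```

```bash
cat >> fr.py <<'E'
def W(x,y,z): return np.append(o+x/1e3*ex+y/1e3*ey,z/1e3)
E
python3 - <<'E'
from fr import *
go(W(-7.8,-0.7,130),19.08); go(W(-7.8,-0.7,70),19.08); print(r.sense()['qpos'])
E
```

```text
shift [ 3.5  5.6 49.7] turn -0.0001 n 2.0 0.0007835110980010929 jaw now 19.07
shift [  4.6   6.1 109.7] turn -0.0001 n 3.0 0.0007835110980010929 jaw now 19.07
[ 0.   0.4 -0.2  1.8  0.1  1.   0.2]
```

```bash
python3 -m creep '[[2,6,20,0],[3,6,50,0],[4,6,80,0],[5,6,100,0],[5,6,105,0],[5,6,105,0],[5,6,105,0]]'; cat > cmp.py <<'E'
from fr import *
import sys
s=r.sense(); print(s['ft_force'],s['moment'],s['clock'])
im,d,M=shot('wrist',sys.argv[1]); P=cloud('wrist',d,M); q=J(P).reshape(-1,3); q=q[d.ravel()>0]
tz=M[2,3]*1e3
print('tcp',J(M[:3,3])); print(M[:3,:3].round(4).tolist())
for lo in range(30,165,10):
    k=(q[:,0]>lo)&(q[:,0]<lo+10)
    b=k&(abs(q[:,2]-10)<4)&(abs(q[:,1])<60); t=k&(q[:,2]>tz+5)&(q[:,2]<tz+35)&(abs(q[:,1])<16)
    f=lambda m:(np.percentile(q[m,1],[2,98]).round(1),np.percentile(q[m,1],[2,98]).mean().round(1),np.percentile(q[m,2],95).round(1)) if m.sum()>20 else None
    print(lo+5,'plate',f(b),'tube',f(t))
k=(q[:,2]>105)&(q[:,2]<130)&(q[:,1]>50); 
if k.sum(): print('probe top',k.sum(),np.percentile(q[k],[1,99],axis=0))
E
python3 cmp.py w7
```

```text
clock: 12.05
eef_pos: [0.5482, 0.0079, 0.0757]
eef_rot: [-0.003, 0.986, 0.166, -0.009]
ft_force: [0.6, 0.1, -1.2]
finger_gap: 0.226
[ 0.6  0.1 -1.2] [ 0.1 -0.1 -0. ] 12.05
tcp [-7.9 -2.  75.7]
[[0.945, 0.3266, -0.0183], [0.3267, -0.9451, 0.0022], [-0.0166, -0.008, -0.9998]]
35 plate (array([-35.8,  32. ]), np.float64(-1.9), np.float64(10.0)) tube (array([-14. ,   6.7]), np.float64(-3.7), np.float64(96.6))
45 plate (array([-35.6,  32.2]), np.float64(-1.7), np.float64(9.9)) tube (array([-13.8,   6.5]), np.float64(-3.6), np.float64(96.8))
55 plate (array([-35.9,  32.1]), np.float64(-1.9), np.float64(9.9)) tube (array([-14.1,   6.7]), np.float64(-3.7), np.float64(96.9))
65 plate (array([-36. ,  32.8]), np.float64(-1.6), np.float64(9.8)) tube (array([-13.9,   6.6]), np.float64(-3.7), np.float64(97.3))
75 plate (array([-36.4,  32.9]), np.float64(-1.7), np.float64(9.8)) tube (array([-14.1,   6.3]), np.float64(-3.9), np.float64(97.3))
85 plate (array([-36. ,  32.4]), np.float64(-1.8), np.float64(10.0)) tube (array([-8.4,  1.1]), np.float64(-3.7), np.float64(92.0))
95 plate (array([-35.4,  32. ]), np.float64(-1.7), np.float64(10.0)) tube (array([-8.4,  0.9]), np.float64(-3.7), np.float64(92.2))
105 plate (array([-35.4,  31.9]), np.float64(-1.7), np.float64(10.0)) tube (array([-8.7,  0.9]), np.float64(-3.9), np.float64(92.3))
115 plate (array([-35.4,  31.7]), np.float64(-1.8), np.float64(10.0)) tube None
125 plate (array([-35.5,  31.8]), np.float64(-1.8), np.float64(10.0)) tube None
135 plate (array([-34.7,  32. ]), np.float64(-1.4), np.float64(10.0)) tube None
145 plate None tube None
155 plate None tube None
165 plate None tube None
probe top 4286 [[ 41.7  74.8 105.4]
 [ 66.8  86.9 121. ]]
```

View pics/w7.png

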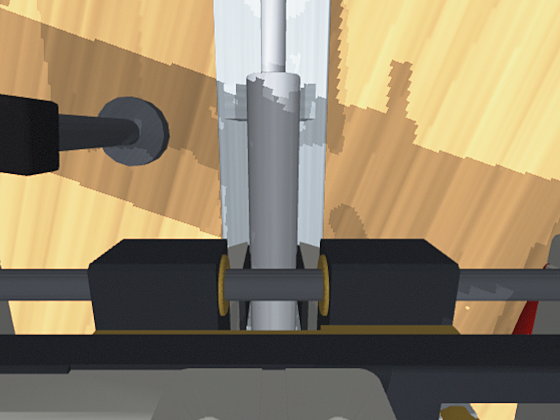

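```bash
python3 - <<'E'
from fr import *
go(W(-7.8,-0.1,63),19.08); print(r.sense()['ft_force'])
E
```

```text
shift [-1.9 -0.  12.9] turn -0.0001 n 1.0 0.0009760855979063632 jaw now 19.07
[-0.1  0.3 -2.1]
```

```bash
python3 -m creep '[[-2,0,5,0],[-2,0,9,0],[-2,0,12,0],[-2,0,13,0],[-2,0,13,0]]'; python3 -c "
from fr import *
s=r.sense();print(J(s['eef_pos']),s['ft_force'],s['moment'])"; python3 -m creep '[[0,0,1,0],[0,0,1.5,0],[0,0,2,0]]';  python3 -c "
from fr import *
s=r.sense();print(J(s['eef_pos']),s['ft_force'],s['moment'])"
```

```text
clock: 12.6
eef_pos: [0.5461, 0.0073, 0.0627]
eef_rot: [-0.003, 0.986, 0.166, -0.009]
ft_force: [0.1, 0.1, -2.1]
finger_gap: 0.227
[-7.8  0.2 62.7] [ 0.1  0.1 -2.1] [-0.  -0.1 -0. ]
clock: 12.9
eef_pos: [0.5461, 0.0073, 0.0607]
eef_rot: [-0.003, 0.986, 0.166, -0.009]
ft_force: [-0.2, -0.3, -3.0]
finger_gap: 0.224
[-7.8  0.2 60.7] [-0.2 -0.3 -3. ] [ 0.1 -0.1 -0. ]
```

```bash
cat > s.py <<'E'
from fr import *
s=r.sense();print(J(s['eef_pos']),s['ft_force'],s['moment'].round(2))
E
for i in 1 ; do python3 -m creep '[[0,0,0.5,0],[0,0,1,0]]' >/dev/null; python3 s.py; done; python3 -m creep '[[0,0,0.5,0],[0,0,1,0]]' |head -1; python3 s.py
```

```text
[-7.7  0.1 59.7] [-0.8  0.8  0.4] [0.1 0.  0. ]
clock: 13.3
[-7.3  0.  59. ] [-2.6  2.   3.7] [ 0.3  0.4 -0. ]
```

```bash
python3 -m creep '[[0,-1,0,0],[0,-2,0,0],[0,-3,0,0]]' |head -1; python3 s.py;  python3 -m creep '[[0,-1,0,0],[0,-2,0,0]]' |head -1; python3 s.py
```

```text
clock: 13.6
[-4.8 -0.2 59.2] [ 1.1 -1.8  0.8] [-0.5 -0.4 -0. ]
clock: 13.8
[-2.9 -0.3 59.2] [-0.1 -0.5 -0.9] [-0.3 -0.2 -0. ]
```

```bash
python3 -m creep '[[0,0,0.7,0],[0,0,1.2,0]]' |head -1; python3 s.py;  python3 -m creep '[[0,-1,0.3,0],[0,-2,0.4,0]]' |head -1; python3 s.py
```

```text
clock: 14.0
[-2.4 -0.4 58.2] [-1.8  0.1  6. ] [-0.1  0.2 -0.1]
clock: 14.2
[-1.  -0.5 57.9] [ 0.3 -0.4 -3.7] [ 0.1 -0.2 -0. ]
```

```bash
python3 -m creep '[[0,0,0.7,0],[0,0,1.2,0]]' |head -1; python3 s.py; python3 cmp.py w8 | egrep 'tcp|^[3-9]5'
```

```text
clock: 14.4
[-0.4 -0.1 56.1] [ 0.8 -0.3 -1.9] [ 0.  -0.1 -0. ]
tcp [-0.4 -0.1 56.1]
35 plate (array([-35.6,  32.2]), np.float64(-1.7), np.float64(9.9)) tube (array([-12.2,   8.4]), np.float64(-1.9), np.float64(76.8))
45 plate (array([-35.5,  32.3]), np.float64(-1.6), np.float64(9.9)) tube (array([-12. ,   8.6]), np.float64(-1.7), np.float64(77.0))
55 plate (array([-35.8,  32.2]), np.float64(-1.8), np.float64(9.9)) tube (array([-12.2,   8.5]), np.float64(-1.9), np.float64(77.3))
65 plate (array([-36.1,  32.7]), np.float64(-1.7), np.float64(9.8)) tube (array([-12.1,  14.5]), np.float64(1.2), np.float64(77.5))
75 plate (array([-36.2,  33.1]), np.float64(-1.5), np.float64(9.8)) tube (array([-12.2,  14.5]), np.float64(1.2), np.float64(77.8))
85 plate (array([-35.8,  32.5]), np.float64(-1.7), np.float64(10.0)) tube (array([-12.1,   8.2]), np.float64(-2.0), np.float64(77.7))
95 plate (array([-35.4,  32. ]), np.float64(-1.7), np.float64(9.9)) tube (array([-6.5,  3. ]), np.float64(-1.7), np.float64(72.6))
```

```bash
python3 -m creep '[[0,0,0.7,0],[0,0,1.4,0],[0,0,2,0]]' |head -1; python3 s.py; python3 -m creep '[[0,0,0.5,0],[0,0,1,0]]' |head -1; python3 s.py
```

```text
clock: 14.75
[-0.3  0.  53.9] [ 0.2 -0.1 -2.4] [ 0.1 -0.2  0. ]
clock: 14.95
[-0.3 -0.1 52.9] [-0.4  0.8 -1. ] [ 0.1 -0.1  0. ]
```

```bash
python3 -m creep '[[0,0,0.5,0],[0,0,1,0]]' |head -1; python3 s.py; python3 -m creep '[[0,0,0.5,0],[0,0,0.8,0]]' |head -1; python3 s.py
```

```text
clock: 15.15
[-0.2 -0.2 52.2] [-3.4  0.2  8.2] [-0.   0.5 -0.1]
clock: 15.35
[-0.2 -0.2 52.2] [-4.3 -0.2 12.6] [-0.1  0.8  0. ]
```

```bash
python3 -m creep '[[0,0,0,0],[0,0,0,0],[0,0,0,0]]' 1 3 |tail -2; python3 s.py; python3 -m creep '[[0,0,0,0],[0,0,0,0],[0,0,0,0],[0,0,0,0]]' 0.6 |tail -2; python3 s.py; python3 cmp.py w9
```

```text
ft_force: [-0.9, -0.4, 1.3]
finger_gap: 0.237
[-0.2 -0.2 52.2] [-0.9 -0.4  1.3] [ 0.   0.1 -0. ]
ft_force: [0.4, -1.0, -0.5]
finger_gap: 0.399
[-0.2 -0.3 52.2] [ 0.4 -1.  -0.5] [ 0.  -0.2 -0. ]
[ 0.4 -1.  -0.5] [ 0.  -0.2 -0. ] 16.05
tcp [-0.2 -0.3 52.2]
[[0.945, 0.3267, -0.017], [0.3268, -0.9451, 0.0025], [-0.0153, -0.0079, -0.9999]]
35 plate (array([-35.5,  32.2]), np.float64(-1.7), np.float64(9.8)) tube (array([-12. ,   8.7]), np.float64(-1.6), np.float64(72.1))
45 plate (array([-35.7,  32. ]), np.float64(-1.8), np.float64(9.8)) tube (array([-11.8,   8.5]), np.float64(-1.7), np.float64(72.0))
55 plate (array([-35.5,  32.2]), np.float64(-1.7), np.float64(9.9)) tube (array([-11.8,   8.8]), np.float64(-1.5), np.float64(72.0))
65 plate (array([-36.2,  33. ]), np.float64(-1.6), np.float64(10.0)) tube (array([-15.4,  15.2]), np.float64(-0.1), np.float64(72.0))
75 plate (array([-36.3,  32.9]), np.float64(-1.7), np.float64(9.8)) tube (array([-15.3,  15.2]), np.float64(-0.0), np.float64(72.0))
85 plate (array([-35.8,  32.2]), np.float64(-1.8), np.float64(9.9)) tube (array([-11.5,   8.6]), np.float64(-1.5), np.float64(72.0))
95 plate (array([-35.3,  32.2]), np.float64(-1.6), np.float64(10.0)) tube (array([-6.3,  3.4]), np.float64(-1.5), np.float64(66.4))
105 plate (array([-35.2,  31.9]), np.float64(-1.7), np.float64(10.0)) tube (array([-6.2,  3.2]), np.float64(-1.5), np.float64(66.4))
115 plate (array([-35.1,  31.9]), np.float64(-1.6), np.float64(10.0)) tube (array([-6.2,  3.2]), np.float64(-1.5), np.float64(66.2))
125 plate (array([-35.2,  32. ]), np.float64(-1.6), np.float64(10.0)) tube None
135 plate (array([-34.6,  32.1]), np.float64(-1.2), np.float64(9.4)) tube None
145 plate None tube None
155 plate None tube None
165 plate None tube None
probe top 1875 [[  5.   74.4 105.1]
 [ 66.3  78.9 123.4]]
```

View pics/w9.png

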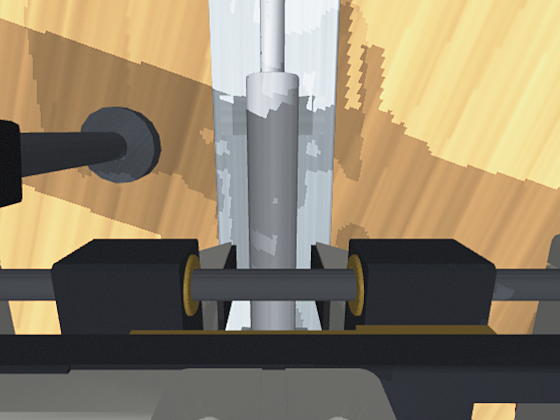

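Level, with its top at 72 mm, as in its original seat. Next I retreat upward and check the head end.

```bash
python3 -m creep '[[0,0,-10,0],[0,0,-30,0],[0,0,-60,0],[0,0,-100,0],[0,0,-140,0],[0,0,-140,0]]' 0.5 | head -2; python3 -m creep '[[0,45,-40,0],[0,90,-80,0],[0,135,-100,0],[0,150,-100,0],[0,150,-100,0],[0,150,-100,0]]'| tail -4; python3 - <<'E'
from fr import *
im,d,M=shot('wrist','w10'); P=cloud('wrist',d,M); q=J(P).reshape(-1,3); q=q[d.ravel()>0]
for lo in range(-165,150,10):
    k=(q[:,0]>lo)&(q[:,0]<lo+10)&(abs(q[:,1]+1.7)<16)&(q[:,2]>54)&(q[:,2]<90)
    if k.sum()>20: print(lo+5,np.percentile(q[k,1],[2,98]).mean(),np.percentile(q[k,2],95))
for t in ['head','sensor','seat_mid']:
    print(t,[(round(x['score'],2),J(w('wrist',x['position'],M))) for x in r.spot_point(t,'wrist')[:1]])
shot('side','s10')
print([(round(x['score'],2),J(w('side',x['position'],M))) for x in r.spot_point('head','side')[:1]],r.sense()['clock'])
E
```

```text
clock: 16.7
eef_pos: [0.5497, 0.0147, 0.1984]
eef_pos: [0.5992, -0.1281, 0.2974]
eef_rot: [-0.002, 0.986, 0.165, -0.003]
ft_force: [0.9, -0.0, 0.0]
finger_gap: 0.498
-140 -1.767921109964985 68.45897084669107
-130 -2.476331422197859 75.86532036804377
-120 -2.510962317073412 76.31803252664535
-110 -1.9725915545272334 76.0947938767987
-100 -2.0438505100053455 75.85566014146139
-90 -2.0336736277840695 74.23086117815319
-80 -1.759174836462587 72.27542620920731
-70 -1.5962334726083833 72.0895949782394
-60 -1.7854173420323507 72.01607027137389
-50 -2.282248620633254 72.21558778749058
-40 -2.350359558040893 72.37955138142962
-30 -2.413347094995947 72.15824703724299
-20 -2.442955579453468 72.35811181115395
-10 -1.9200697320227986 72.28003857764983
0 -1.977278907714208 72.01528927654806
10 -2.063152500077808 72.24239587185616
20 -2.1186126226419715 72.23416120210499
30 -2.198913652881589 72.23619365976435
40 -2.2251270019922975 72.08566476730269
head [(0.89, array([-130.8,   -1.9,   62.5]))]
sensor [(0.9, array([-8.2, -2.2, 61.6]))]
seat_mid [(0.56, array([ 0.7,  1.3, 62.6]))]
[(0.58, array([-136. ,    2.2,   61.7]))] 17.6
```

```bash
python3 -c "
import cv2;a=cv2.imread('pics/s10.png');cv2.imwrite('pics/s10c.png',cv2.resize(a[160:300,170:370],None,fx=4,fy=4))"
```

```text
(no output)
```

View pics/w10.png

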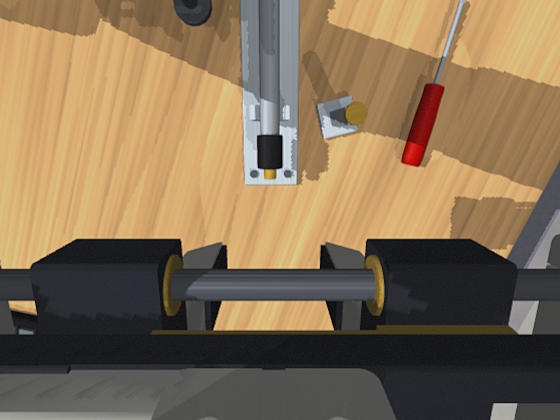

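View pics/s10c.png

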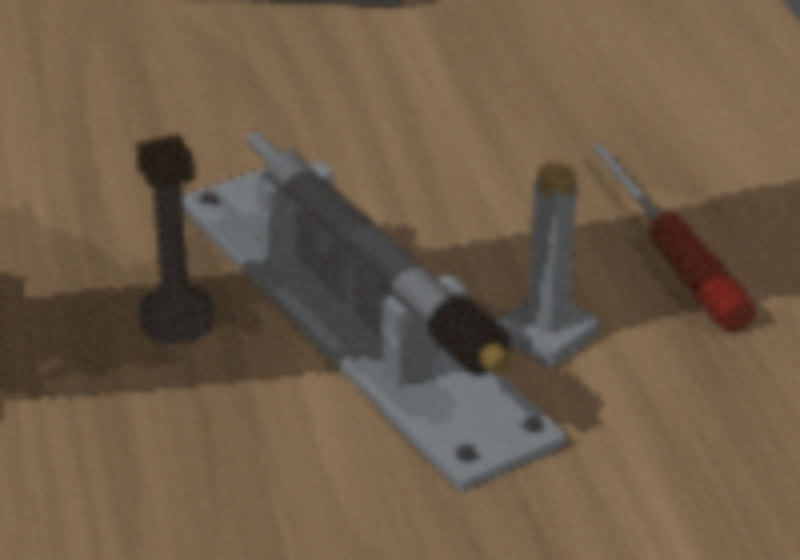

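The wrist picture shows the head at (269,152), over the jig's −x end. The tube is level, with its top at 72.0 to 72.4 mm on both sides. The posts and screwdriver stand where they were, and the arm is clear.

```bash
python3 -c "
from workcell import r
print(r.sign_off())"
```

```text
the job is handed in; nothing more can be done
None
```

The sensor is turned end for end and sits home in both saddles, its head over the jig's −x end. I handed the job in at about 17.6 s of the 54 s.

**What I did:** I gripped the sensor 4 mm behind its middle instead of at the suggested +22 mm, so the gripper body would clear the probe post. I lifted it above both posts, turned it 180° and touched the key to the rail. I then slid it along with light force, about 6 N. The key dropped in with the sensor's middle about 4 to 5 mm from seat_mid, towards −x. I lowered it until it seated, pressing with about 15 N at most, then released and backed off.

**Last checks:**
- **Seating:** the top of the tube reads 72.0 to 72.4 mm along its visible length, matching the first seated reading of 72.1 mm. With the key on the rail, that end would be 7 mm higher.
- **Alignment:** the tube axis is within about 1 mm of the jig's centre line.
- **Surroundings:** no force reading suggested contact with a post. The posts and screwdriver look unmoved. I did not check the padlock and multimeter at the end, but the arm's path stayed clear of them.

**Disagreements:**
- The two cameras differ by about 5 mm on where the head lies.
- The tube's side-to-side position relative to the gripper was about 1.6 mm off in the wrist camera, so I aligned it by comparing the tube directly with the jig plate.
- The sensor hung about 1° head-down in the grip, and levelled on release.

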